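# Torque check of the earth terminal's clamp screw

## Robot

A 6-joint arm with a two-finger parallel gripper is mounted at the origin on the work surface; the furniture and walls round the work are solid. World frame = base frame: x ahead of the robot, y to its left, z up, the work surface at z = 0. Lengths are in m, angles in rad, forces in N, time in s.
With the tool pointing down it reaches from about 0.35 to 1 m from the base axis. Payload 7.1 kg.
Tool frame: the origin (TCP) lies between the finger pads; the fingertips stand 22 mm ahead of it and the grasp point (between the pads) lies 3 mm ahead of it; z points along the fingers, y is the line along which they close (so a half turn about z gives the same grasp; the last joint's range is limited). The gripper opens to 85 mm and grips with 20 to 120 N. Pads are 22 mm wide; open, the fingers measure 114 mm over their backs; the gripper's body (76 mm by 85 mm) begins 54 mm behind the grasp point. The pads swing forward as they close: fully open they stand 13 mm farther back than shut.
Start: joints at [1.141, 0.423, 1.63, -0, 1.089, -0.019], TCP at [0.25, 0.573, 0.253] pointing down, gripper open.
Joint ranges: [-3, 3], [-0.9, 2.11], [0.09, 2.58], [-1.31, 4.45], [0.11, 2.69], [-2.54, 2.54]. Speed limits (rad/s): [2.39, 2.39, 3.01, 3.14, 3.14, 3.14].

## Interface

Orientations are given as a rotation vector (axis times angle).
In Python, from rig import manip gives the robot as it stands. The module is installed in compiled form; this text tells all that it offers. Calls block until the motion is done:
- manip.move_to(position, orientation): joint-space move of the TCP to a pose.
- manip.servo_line(position, orientation=None, rate=0.15): straight line of the TCP; orientation=None keeps the orientation; rate is the mean speed in m/s.
- manip.set_joints(angles): joint-space move.
- manip.command_gripper(opening, f_grip=None): finger opening in m; f_grip is the grip in N (None keeps the last); returns when the fingers have stopped.
- manip.hold(seconds).
- manip.solve_ik(position, orientation): joint angles nearest the present ones, or None.
- manip.camera(name): name is "side" or "top"; returns a dict with "image" (420x560x3 uint8, red, green, blue), "fx", "fy", "cx", "cy" (pixels), "cam_to_world" (4x4, takes a point from camera to world coordinates). Camera axes: x right, y down, z forward; pixel columns grow to the right and rows downward; lengths in m; the calibration is good to about 2 mm. A picture is of the moment at which its call begins. There is no depth.
A pose or a line that the arm cannot do raises manip.IKError and nothing moves.
- manip.sign_off(): hands the job in; it is judged then, once.
Readings, each from a call of its own:
- manip.get_time(): time.
- manip.get_joint_positions(): joint angles.
- manip.get_joint_vel(): joint speeds.
- manip.get_tau(): joint torques, N m.
- manip.get_position(): TCP position.
- manip.get_ee_rot(): TCP orientation.
- manip.get_contact_force(): force on the tool from outside, world axes, zero at the start.
- manip.get_torque(): the same for the moment, N m.
- manip.get_width(): finger opening in m.
- manip.get_grip_force(): force on a finger pad.
Only numpy, scipy, OpenCV 4.12 (cv2) and the standard library are available. Lean on these libraries where they do the work, as an engineer would, in place of code of your own. Each camera call takes 0.05 s, during which the arm holds its last target. There are 200 camera calls.

## Task

Check that the clamp screw on the copper bar of the earth terminal holds its torque: take the T-handled torque key from its blue stand, put its socket fully home on the square screw head and turn it clockwise until it clicks, holding it there for a moment. Stop at the click: do not wind the key on to its hard stop, do not let the screw turn, and do not lean hard on it. Then put the key back upright in its stand, fully down, let go, and leave everything else where it was.

Things in the scene. Friction and masses are not known exactly. Their poses are not given: they have to be found in the camera images.
- key_grip (a point): Centre of the black grip block atop the loose torque key, 119 mm above the socket mouth. Block: 46 mm along x (the T bar, 96 mm over its blue 17 mm thick ends), 22 mm across y, 24 mm high; take it across the 22 mm from above. Below it a neck 18 mm thick and 10 mm tall, then the 36 mm housing. z up. At the start it is turned up to 0.6 rad from the stand's sides.
- torque_key: The key's handle, 0.23 kg in all, origin on its axis at the socket mouth. Up to 0.36 N m clockwise (from above) handle and shank are rigid; above that the handle clicks: it gives against the shank at only 0.6 N m per rad more, to a hard stop at 0.10 rad. Clicked: over 0.03 rad; overwound: over 0.09. It springs back when eased.
- socket_mouth (a point): Centre of the open lower end of the key's steel socket, turning with the shank. x and y are square to the socket's flats and, unclicked, parallel to those of key_grip; z up. Square hole 16 mm wide, 17 mm deep; outside diameter 29 mm, flat rim; shank above 14 mm thick.
- screw_seat (a point): Point on the clamp screw's upright axis at the top of its round 31 mm collar, 48 mm above the table; fully home, the socket rim rests there. Above it the square head, 14 mm wide and high, its top 3 mm tapered. x and y are the terminal's sides, NOT the screw's: the head is turned up to 0.35 rad either way from them, to be found by feel or seen.
- terminal: Fixed earth terminal, origin under its centre: black base 80 by 104 by 14 mm, brass block, copper bar along y, screw in the middle. Socket on head: 1 mm room a side, about 0.15 rad play either way, then some 0.1 rad of wind-up from contact to click. The screw turns only above 0.8 N m. Some 5 to 10 N down keep the socket home; over 70 N is too hard, a landing bump included.
- stand_floor (a point): Centre of the floor of the round hole in the fixed blue stand (64 by 64 by 50 mm block on a 76 mm foot), 15 mm above the table. Hole 32.5 mm wide, 35 mm deep, open at the block's top with a small chamfer. In place, the socket rim rests on this floor; any turn of the key will do.
- glue_mid (a point): middle (46 mm up) of a loose red bottle with a white tip, 36 mm wide, 92 mm tall; to be left alone
- holder_a_mid (a point): white body of a loose lamp holder with bulb, 35 by 151 mm, 33 mm high; to be left alone
- screwdriver_mid (a point): middle of a loose red-handled screwdriver, 202 mm long, 28 mm thick; to be left alone

How it is judged:
By the outcome, as a careful person would: the job done as asked, in the order asked, and still so for the second after the job is handed in, with the robot touching nothing.
It also fails if it takes over 61 s, if anything falls off the work surface, if the arm or the gripper's body presses on something with over 40 N, if the wrist force passes 120 N, or if a joint passes its speed limit or range.

## Working session

There is one attempt and no reset: what is moved stays moved. The work goes in short steps, each a Python script; the robot and the scene stay as the last script left them, time stands still between calls to the robot, and variables do not carry over. Pictures are saved under pics/ and viewed, at most 10 in all, crops included, and the job is handed in when it is done.

```bash
mkdir -p pics; python3 - <<'E'
from rig import manip as m
import cv2,numpy as np
for n in("top","side"):
    c=m.camera(n); cv2.imwrite(f"pics/{n}0.png",c["image"][:,:,::-1]); np.savez(f"{n}0.npz",**c)
    print(n,c["fx"],c["cx"],c["cy"],np.round(c["cam_to_world"],3).tolist())
print(m.get_ee_rot(),m.get_time())
E
```

```text
top 455.0830765769501 285.58462431947277 213.3201668440179 [[0.01, -0.992, 0.123, 0.4], [-1.0, -0.009, 0.007, -0.347], [-0.006, -0.123, -0.992, 0.946], [0.0, 0.0, 0.0, 1.0]]
side 390.4217630748635 276.29915155339586 205.43774946912976 [[0.923, -0.124, 0.364, 0.173], [-0.385, -0.34, 0.858, -1.085], [0.017, -0.932, -0.362, 0.393], [0.0, 0.0, 0.0, 1.0]]
[-6.40710546e-01 -3.07524243e+00  2.22957426e-03] 0.1
```

View pics/top0.png

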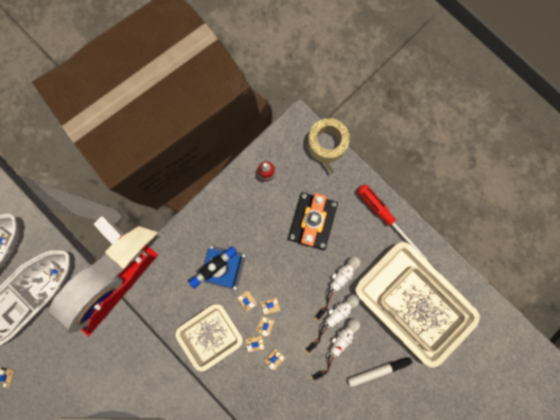

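View pics/side0.png

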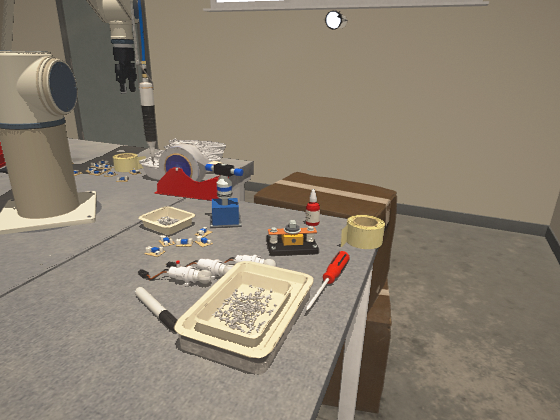

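The top view shows the stand and key near (215,267), terminal near (314,220), glue at (266,171) and screwdriver at (385,210). The side view shows the key at (225,190) and the terminal at (292,240). I'll zoom in on these.

```bash
python3 - <<'E'
import cv2,numpy as np
t=cv2.imread("pics/top0.png"); s=cv2.imread("pics/side0.png")
r=lambda i,x,y,w,h,k:cv2.resize(i[y:y+h,x:x+w],(w*k,h*k),interpolation=cv2.INTER_NEAREST)
a=r(t,180,235,76,60,5);b=r(t,280,185,76,70,5);c=r(s,200,145,50,85,3.5.__int__() if 0 else 3);d=r(s,260,205,66,60,5)
o=np.zeros((600,780,3),np.uint8)
o[:300,:380]=a;o[:350,390:770]=b;o[305:305+255,:150]=c[:255];o[300:600,160:160+220]=d[:, 60:280];cv2.imwrite("pics/zoom.png",o)
E
cat > g.py <<'E'
import numpy as np
def ray(c,u,v):
    T=c["cam_to_world"]; d=T[:3,:3]@np.array([(u-c["cx"])/c["fx"],(v-c["cy"])/c["fy"],1]); return T[:3,3],d
def onz(c,u,v,z):
    o,d=ray(c,u,v); return o+d*(z-o[2])/d[2]
def proj(c,p):
    T=c["cam_to_world"]; q=T[:3,:3].T@(np.array(p)-T[:3,3]); return q[0]/q[2]*c["fx"]+c["cx"],q[1]/q[2]*c["fy"]+c["cy"]
E
python3 - <<'E'
import sys; sys.path.insert(0,'.')
import cv2,numpy as np
from g import *
c=dict(np.load("top0.npz")); hsv=cv2.cvtColor(c["image"],cv2.COLOR_RGB2HSV)
def blobs(m,x0,y0,x1,y1,name,z,mn=15):
    k=np.zeros(m.shape,np.uint8);k[y0:y1,x0:x1]=m[y0:y1,x0:x1]*255
    for q in cv2.findContours(k,cv2.RETR_EXTERNAL,cv2.CHAIN_APPROX_NONE)[0]:
        if cv2.contourArea(q)<mn: continue
        (u,v),wh,a=cv2.minAreaRect(q); P=onz(c,u,v,z)
        box=np.array([onz(c,*p,z)[:2] for p in cv2.boxPoints(((u,v),wh,a))])
        e=np.diff(box,axis=0)
        print(name,np.round((u,v),1),np.round(wh,1),round(a,1),P.round(4),"edges",np.linalg.norm(e[:2],axis=1).round(4),np.arctan2(e[:2,1],e[:2,0]).round(3))
H,S,V=[hsv[:,:,i].astype(int) for i in range(3)]
blobs((H>95)&(H<125)&(S>150)&(V>60),180,235,256,295,"blue",.065)
blobs((V<60),180,235,256,295,"blackkey",.134,5)
blobs((V<50),280,185,356,255,"base",.014)
blobs((H>3)&(H<22)&(S>120)&(V>120),280,185,356,255,"copper",.035)
print("seat",onz(c,314,219.5,.048))
E
```

```text
blue [193.8 281.8] [7.8 8.5] 45.0 [ 0.3756 -0.1664  0.065 ] edges [0.016 0.015] [-0.768 -2.329]
blue [211.1 253.7] [10.2 20.2] 57.3 [ 0.4295 -0.198   0.065 ] edges [0.0388 0.0198] [-0.985 -2.546]
blue [227.6 269.5] [25.1 41.6] 34.2 [ 0.3995 -0.2308  0.065 ] edges [0.0792 0.0488] [-0.576 -2.152]
blackkey [211.7 266.8] [12.5 26.6] 50.9 [ 0.4041 -0.2116  0.134 ] edges [0.0467 0.0223] [-0.873 -2.436]
base [300.  217.6] [11.8 48.1] 15.9 [ 0.5072 -0.3705  0.014 ] edges [0.0998 0.0245] [-0.269 -1.844]
copper [313.5 219.4] [22.1 52.2] 15.9 [ 0.5013 -0.3972  0.035 ] edges [0.1059 0.0447] [-0.271 -1.844]
seat [ 0.49969104 -0.39748961  0.048     ]
```

View pics/zoom.png

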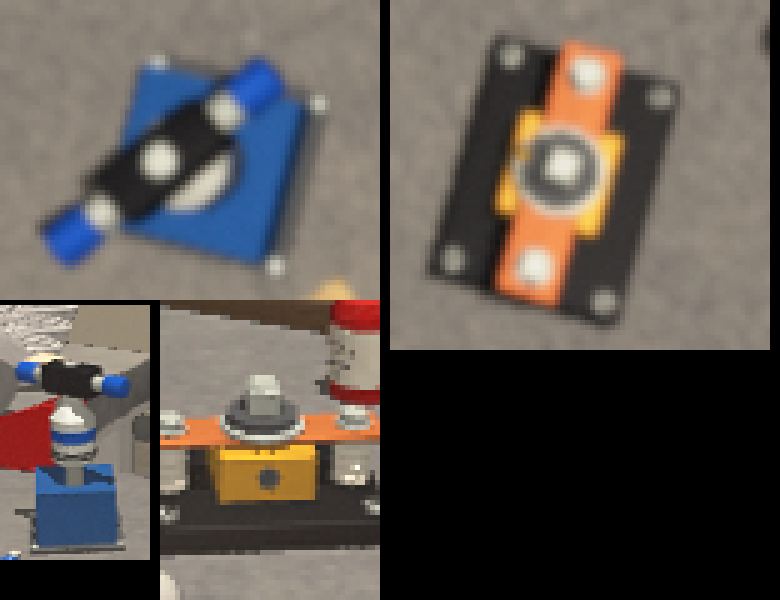

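The zoom shows the key's T bar with its blue ends at about (194,282) and (231,252) and its centre dot at (212,267). The stand's foot bolts are at (211,247) and (235,288), and the screw head is at (314,218). Next I'll turn these into positions and check the head's rotation and the IK.

```bash
cat >> g.py <<'E'
from scipy.spatial.transform import Rotation as Ro
def down(yaw): return (Ro.from_euler('z',yaw)*Ro.from_euler('x',np.pi)).as_rotvec()
def tri(c1,p1,c2,p2):
    o1,d1=ray(c1,*p1);o2,d2=ray(c2,*p2)
    s=np.linalg.lstsq(np.c_[d1,-d2],o2-o1,rcond=None)[0]; a=o1+s[0]*d1;b=o2+s[1]*d2
    return (a+b)/2,np.linalg.norm(a-b)
E
python3 - <<'E'
import sys; sys.path.insert(0,'.')
import cv2
from g import *
from rig import manip as m
t=dict(np.load("top0.npz"));s=dict(np.load("side0.npz"))
e1=onz(t,194.2,281.8,.134);e2=onz(t,231.6,252.2,.134)
print("ends",e1,e2,np.linalg.norm(e2-e1),"yaw",np.arctan2(*(e2-e1)[1::-1]),"mid",(e1+e2)/2)
print("dot",onz(t,212,267,.146), "tri",tri(t,(212,266.9),s,(200+72/3,145+(380-305)/3)))
bz=lambda x,y,z:onz(t,180+x/5,235+y/5,z)
A,B,C=bz(157,62,.008),bz(277,265,.008),bz(318,103,.008);print("stand",(A+B)/2,np.linalg.norm(A-C),np.linalg.norm(B-C))
tz=lambda x,y,z:onz(t,280+(x-390)/5,185+y/5,z)
P=np.array([tz(512,55,.017),tz(660,97,.017),tz(603,303,.017),tz(453,260,.017)])
print("term",P.mean(0),[np.arctan2(*(P[(i+1)%4]-P[i])[1::-1]).round(3) for i in range(4)])
print("head top",tz(563,166,.062),"collar",tz(561,171,.048),"tri head top",tri(t,(280+173/5,185+166/5),s,(260+ (264-160+60)/5,205+(377-300)/5)))
for n,p in(("key",[.405,-.212,.139]),("term",[.5,-.397,.175])):
  for y in np.arange(-3,3.2,.4):
    q=m.solve_ik(p,down(y)); print(n,round(y,2),None if q is None else np.round(q,2))
a=cv2.resize(t["image"][205:235,299:329],(390,390),interpolation=cv2.INTER_CUBIC);b=cv2.resize(s["image"][213:243,277:307],(390,390),interpolation=cv2.INTER_CUBIC)
cv2.imwrite("pics/head.png",np.hstack([a,b])[:,:,::-1])
E
```

```text
ends [ 0.37741418 -0.18139775  0.134     ] [ 0.43019481 -0.24621845  0.134     ] 0.08359137062606503 yaw -0.8874231270182044 mid [ 0.4038045 -0.2138081  0.134    ]
dot [ 0.40363357 -0.2140877   0.146     ] tri (array([ 0.40527277, -0.2124155 ,  0.1335676 ]), np.float64(0.0029217705247887534))
stand [ 0.4033173  -0.21436748  0.008     ] 0.06863393280448934 0.06763117678505061
term [ 0.50079104 -0.39802278  0.017     ] [np.float64(-1.842), np.float64(2.872), np.float64(1.301), np.float64(-0.272)]
head top [ 0.50070124 -0.3978723   0.062     ] collar [ 0.50029359 -0.39788483  0.048     ] tri head top (array([ 0.50174372, -0.39828662,  0.06399701]), np.float64(0.002729633023429602))
key -3.0 [-0.51  0.37  2.07 -0.    0.7  -2.22]
key -2.6 None
key -2.2 None
key -1.8 None
key -1.4 [-0.51  0.37  2.07 -0.    0.7   2.46]
key -1.0 [-0.51  0.37  2.07 -0.    0.7   2.06]
key -0.6 [-0.51  0.37  2.07 -0.    0.7   1.66]
key -0.2 [-0.51  0.37  2.07 -0.    0.7   1.26]
key 0.2 [-0.51  0.37  2.07 -0.    0.7   0.86]
key 0.6 [-0.51  0.37  2.07 -0.    0.7   0.46]
key 1.0 [-0.51  0.37  2.07 -0.    0.7   0.0
[... 193 characters left out ...]
0 [-0.51  0.37  2.07 -0.    0.7  -1.94]
term -3.0 [-0.69  0.53  1.65 -0.    0.96 -2.4 ]
term -2.6 None
term -2.2 None
term -1.8 None
term -1.4 [-0.69  0.53  1.65 -0.    0.96  2.28]
term -1.0 [-0.69  0.53  1.65 -0.    0.96  1.88]
term -0.6 [-0.69  0.53  1.65 -0.    0.96  1.48]
term -0.2 [-0.69  0.53  1.65 -0.    0.96  1.08]
term 0.2 [-0.69  0.53  1.65 -0.    0.96  0.68]
term 0.6 [-0.69  0.53  1.65 -0.    0.96  0.28]
term 1.0 [-0.69  0.53  1.65 -0.    0.96 -0.12]
term 1.4 [-0.69  0.53  1.65  0.    0.96 -0.52]
term 1.8 [-0.69  0.53  1.65  0.    0.96 -0.92]
term 2.2 [-0.69  0.53  1.65  0.    0.96 -1.32]
term 2.6 [-0.69  0.53  1.65  0.    0.96 -1.72]
term 3.0 [-0.69  0.53  1.65 -0.    0.96 -2.12]
```

View pics/head.png

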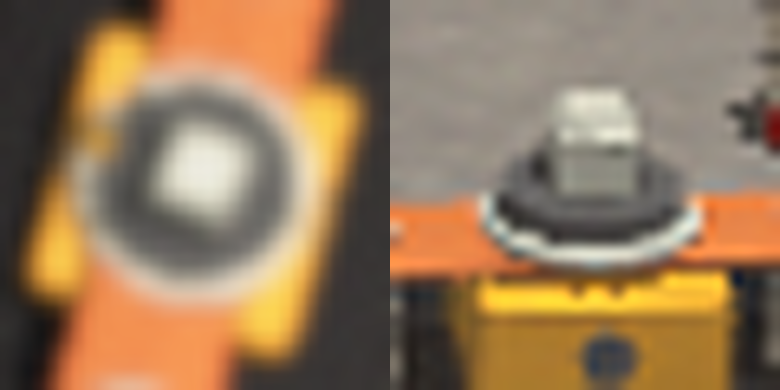

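The head faces the side camera squarely, and the top view agrees, so the head's yaw is about -0.44 (mod π/2). There is a tall object near the machine on the left that I need to locate before sweeping past it.

```bash
python3 - <<'E'
import sys; sys.path.insert(0,'.')
import cv2
from g import *
t=dict(np.load("top0.npz"));s=dict(np.load("side0.npz"))
a=cv2.resize(t["image"][170:350,0:170],None,fx=2.3,fy=2.3,interpolation=cv2.INTER_CUBIC)
b=cv2.resize(s["image"][0:200,90:260],(int(170*2.07),414),interpolation=cv2.INTER_CUBIC)
cv2.imwrite("pics/mach.png",np.hstack([a[:414],b])[:,:,::-1])
from rig import manip as m
print(proj(s,m.get_position()),proj(t,m.get_position()))
E
```

```text
(np.float64(128.21555917741983), np.float64(90.29870542992334)) (np.float64(-332.25251654765094), np.float64(365.7803281359054))
```

View pics/mach.png

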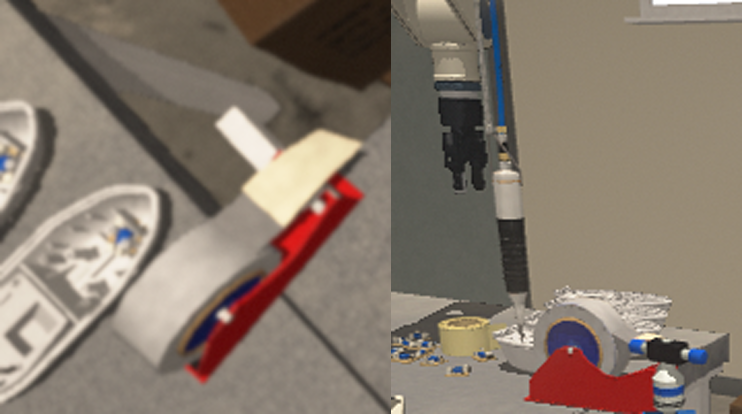

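```bash
python3 - <<'E'
import sys; sys.path.insert(0,'.')
from g import *
from rig import manip as m
t=dict(np.load("top0.npz"));s=dict(np.load("side0.npz"))
o,d=ray(s,152,160)
for k in (.9,1.1,1.3,1.5,1.7,1.9,2.1): 
    p=o+k*d; print(k,p.round(3),"r,ang",np.hypot(*p[:2]).round(3),np.arctan2(p[1],p[0]).round(2),"top px",np.round(proj(t,p)))
for n,p in(("cream",(130,245)),("white",(105,230)),("red",(120,290))): print(n,onz(t,*p,.1).round(3),onz(t,*p,.0).round(3))
for p in([.40,-.2138,.35],[.3,.3,.45],[.25,.25,.45],[.25,.25,.4]):
    q=m.solve_ik(p,down(2.254)); print(p,None if q is None else np.round(q,2))
E
```

```text
0.9 [ 0.249 -0.167  0.16 ] r,ang 0.3 -0.59 top px [180. 359.]
1.1 [0.266 0.037 0.108] r,ang 0.269 0.14 top px [ 74. 343.]
1.3 [0.283 0.241 0.056] r,ang 0.372 0.71 top px [-19. 328.]
1.5 [0.3   0.445 0.005] r,ang 0.537 0.98 top px [-101.  315.]
1.7 [ 0.317  0.649 -0.047] r,ang 0.723 1.12 top px [-174.  304.]
1.9 [ 0.334  0.853 -0.099] r,ang 0.916 1.2 top px [-239.  294.]
2.1 [ 0.351  1.057 -0.151] r,ang 1.114 1.25 top px [-298.  284.]
cream [ 0.443 -0.053  0.1  ] [ 0.448 -0.018  0.   ]
white [ 0.47  -0.004  0.1  ] [0.479 0.036 0.   ]
red [ 0.36  -0.038  0.1  ] [ 0.355 -0.002  0.   ]
[0.4, -0.2138, 0.35] [-0.52  0.05  1.89  0.    1.21 -1.2 ]
[0.3, 0.3, 0.45] [ 0.76 -0.08  1.79 -0.    1.43  0.07]
[0.25, 0.25, 0.45] [ 0.75 -0.21  1.9  -0.    1.45  0.07]
[0.25, 0.25, 0.4] [ 0.75 -0.18  1.98 -0.    1.34  0.07]
```

```bash
python3 - <<'E'
import sys; sys.path.insert(0,'.')
from g import *
from rig import manip as m
a=1.14
for r in(.15,.2,.25,.3):
  for z in(.3,.4,.5,.6):
    q=m.solve_ik([r*np.cos(a),r*np.sin(a),z],down(a)); print(r,z,None if q is None else np.round(q,2))
E
```

```text
0.15 0.3 [ 1.06 -0.55  2.41 -0.    1.28  1.49]
0.15 0.4 [ 1.06 -0.63  2.22 -0.    1.55  1.49]
0.15 0.5 [ 1.06 -0.65  2.03 -0.    1.77  1.49]
0.15 0.6 [ 1.06 -0.62  1.81 -0.    1.95  1.49]
0.2 0.3 [ 1.08 -0.41  2.35 -0.    1.19  1.51]
0.2 0.4 [ 1.08 -0.51  2.18 -0.    1.47  1.51]
0.2 0.5 [ 1.08 -0.54  1.99 -0.    1.7   1.51]
0.2 0.6 [ 1.08 -0.53  1.78 -0.    1.89  1.51]
0.25 0.3 [ 1.09 -0.28  2.29 -0.    1.14  1.52]
0.25 0.4 [ 1.09 -0.4   2.12 -0.    1.41  1.52]
0.25 0.5 [ 1.09 -0.44  1.94 -0.    1.64  1.52]
0.25 0.6 [ 1.09 -0.44  1.73 -0.    1.84  1.52]
0.3 0.3 [ 1.1  -0.17  2.21 -0.    1.1   1.53]
0.3 0.4 [ 1.1  -0.29  2.06 -0.    1.37  1.53]
0.3 0.5 [ 1.1  -0.34  1.88 -0.    1.6   1.53]
0.3 0.6 [ 1.1  -0.34  1.68 -0.    1.8   1.53]
```

```bash
python3 - <<'E'
import sys; sys.path.insert(0,'.')
from g import *
from rig import manip as m
import cv2
m.set_joints([1.141,-.53,2.09,0,1.58,-.02]); print(m.get_time(),m.get_position())
m.set_joints([-.52,-.53,2.09,0,1.58,-1.2]); print(m.get_time(),m.get_contact_force())
Y=-.8874+np.pi
m.move_to([.4038,-.2138,.26],down(Y)); print(m.get_time(),m.get_position(),m.get_contact_force())
for n in("top","side"):
    c=m.camera(n); cv2.imwrite(f"pics/{n}1.png",c["image"][:,:,::-1])
E
```

```text
1.8 [0.07337392 0.18864463 0.44706157]
3.6833 [0.15238901 0.20346041 0.69869165]
4.8917 [ 0.4038475  -0.21352458  0.26071002] [1.02327024 0.22319895 0.5536956 ]
```

View pics/side1.png

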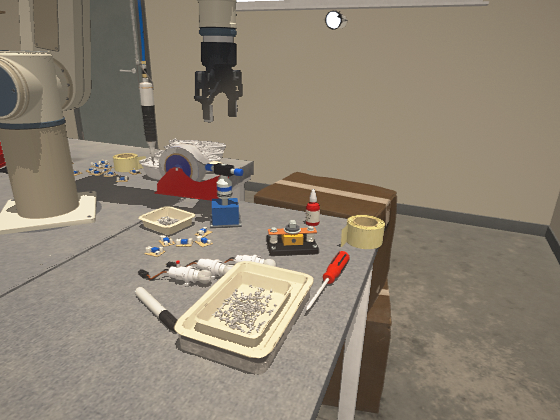

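The arm is clear of the hanging driver and the gripper is above the key (side view: gripper at (218,95), key at (225,175)). Next is the grasp.

```bash
python3 - <<'E'
import sys; sys.path.insert(0,'.')
from g import *
from rig import manip as m
import cv2
Y=-.8874+np.pi
P=lambda k:print(k,round(m.get_time(),2),m.get_position().round(4),m.get_contact_force().round(2),m.get_torque().round(3),round(m.get_width(),4),m.get_grip_force())
m.command_gripper(.06)
m.servo_line([.4038,-.2138,.139],down(Y),rate=.12); P("down")
m.command_gripper(0,80); P("grip")
m.servo_line([.4038,-.2138,.20],rate=.08); P("lift")
m.hold(.2);P("")
t=m.camera("top");cv2.imwrite("pics/top2.png",t["image"][:,:,::-1]);s=m.camera("side")
a=cv2.resize(t["image"][200:300,170:270],(400,400));b=cv2.resize(s["image"][120:220,170:270],(400,400))
cv2.imwrite("pics/lift.png",np.hstack([a,b])[:,:,::-1])
E
```

```text
down 6.53 [ 0.4042 -0.214   0.1395] [-0.13 -0.55 -0.1 ] [0.037 0.003 0.054] 0.0601 0.0
grip 6.96 [ 0.4046 -0.2139  0.1396] [2.52 2.18 5.27] [ 0.669 -0.533 -0.006] 0.0206 78.34835171699524
lift 7.88 [ 0.4034 -0.2136  0.1996] [-0.39  0.67 -2.87] [ 0.015 -0.005  0.034] 0.0209 78.39982509613037
 8.07 [ 0.4035 -0.2136  0.1995] [ 0.92  0.17 -2.75] [-0.036 -0.021  0.026] 0.0205 78.40129137039185
```

View pics/lift.png

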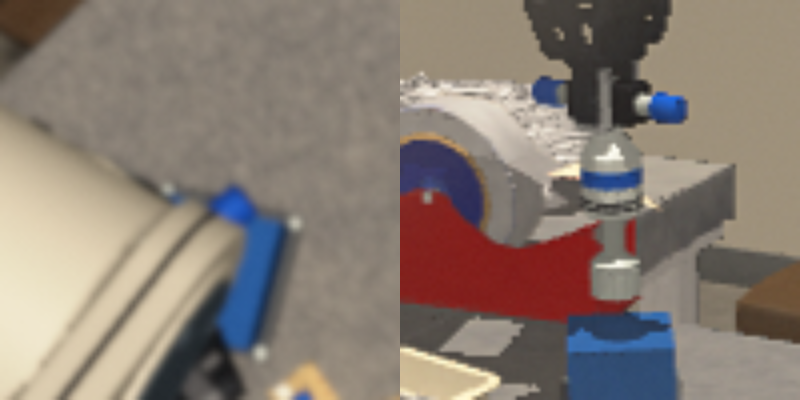

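The key is held upright: the side crop shows the socket at about (323,189) in full-image pixels, clear above the stand. Now I'll carry it over the screw and check the alignment in the side view.

```bash
python3 - <<'E'
import sys; sys.path.insert(0,'.')
from g import *
from rig import manip as m
import cv2
P=lambda k:print(k,round(m.get_time(),2),m.get_position().round(4),m.get_contact_force().round(2),m.get_torque().round(3),round(m.get_width(),4))
Y=-.44+np.pi/2
m.servo_line([.4038,-.2138,.225],rate=.1)
m.servo_line([.5008,-.398,.225],down(Y),rate=.12)
m.servo_line([.5008,-.398,.197],rate=.06); m.hold(.3); P("hover")
s=m.camera("side");np.savez("side3.npz",**s)
b=cv2.resize(s["image"][170:260,250:340],(560,560),interpolation=cv2.INTER_CUBIC)
cv2.imwrite("pics/hover.png",b[:,:,::-1])
for p in([.5008,-.398,.0725],[.5008,-.398,.062],[.5008,-.398,.048]): print(np.round(proj(s,p),2))
h=cv2.cvtColor(s["image"],cv2.COLOR_RGB2HSV)
for r in range(205,236): print(r,' '.join(f"{v:3d}" for v in h[r,280:305,2]))
E
```

```text
hover 11.38 [ 0.501  -0.3981  0.1974] [-0.12 -0.5  -2.74] [ 0.011  0.054 -0.009] 0.0208
[291.82 216.78]
[291.67 221.34]
[291.46 227.36]
205  76  79  79  78  79  79  79  74  73 112 115 120 122 123 118 114 104  83  83  87  94  97 101 112 113
206  72  72  75  78  76  79  79  91 114 114 116 121 120 121 117 113 113 112  91  85  83  86  87  85  85
207  77  79  81  81  76  85 112 114 114 116 118 123 116 128 127 119 148 232 216 153  74  81  80  79  80
208 174 177 177 174 131 128 112 115 114 115 159 226 167 255 253 239 231 224 219 190  72  79  82  85  85
209 164 166 168 169 170 160 107 113 115 153 244 248 251 245 249 244 232 224 160 125  76  81  83  82  81
210 163 164 166 167 172 165 105 112 115 117 114 129 167 166 172 155 143 135 125 123  80  81  77  76  75
211 164 165 166 163 164 156 107 116 116 120 126 144 132 151 156 149 145 133 130 146 168 165 125 121  80
212 159 161 164 163 161 153 107 119 120 123 120 121 137 138 143 149 150 149 142 145 167 165 161 164 169
213 161 157 158 161 162 152 108 118 118 120 126 145 146 152 151 147 146 145 141 141 159 159 157 158 154
214 158 157 158 157 160 155 
[... 1559 characters left out ...]
  62  64  81 110 109 112 110 110 112 108 101  91  76 146 229 221 239 239 238
230 236 116 121 122 118 113  99  76  76  66  74  75  77  76  75  71  70  83 147 236 228 242 241 239 240
231 113 121 126 127 122 117 115 136 181  82  87  89  85  85  84 106 160 200 228 190 163 245 243 243 243
232 117 124 125 124 121 118 115 134 186 212 228 235 237 236 233 228 206 174 155 228 255 253 252 254 255
233 135 140 146 141 142 140 138 134 127 124 123 132 140 135 134 134 125 122 143 142 155 149 142  98 102
234 105 125 177 129 131 128 129 138 136 135 133 121 136 133 120 136 137 179 255 255 254 255 251  36  34
235  49  91 126 129 139 128 181 255 255 255 251 182 255 250 177 255 255 252 250 250 250 252 255 119  47
```

View pics/hover.png

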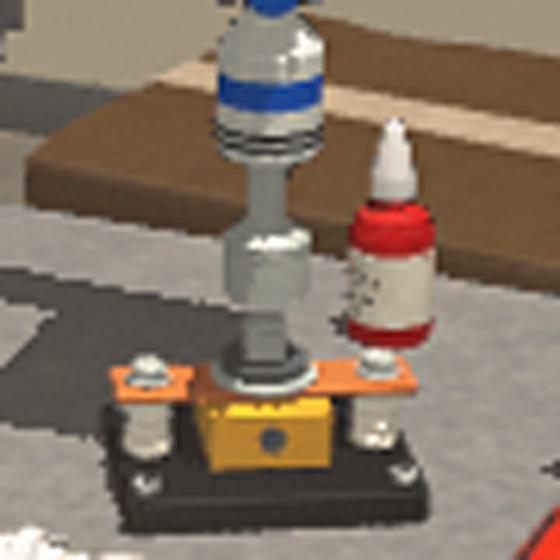

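```bash
python3 - <<'E'
import sys; sys.path.insert(0,'.')
from g import *
s=dict(np.load("side3.npz")); C=np.array([.501,-.398]);u=(s["cam_to_world"][:2,3]-C);u/=np.linalg.norm(u)
f=lambda r,z,dd=0:np.round(proj(s,[*(C+u*(r+dd)),z]),2)
print("rim front",f(.0145,.0729),"head base front",f(.007,.048),"collar front",f(.0155,.048),"collar back",f(-.0155,.048),"per mm",f(.0145,.0729,.001))
print("dir",u)
E
```

```text
rim front [291.82 219.29] head base front [291.5  228.71] collar front [291.44 230.39] collar back [291.65 224.4 ] per mm [291.82 219.48]
dir [-0.43073512 -0.90247839]
```

The view shows the socket at column 292.7 over the head at 292.4, with the collar rows matching the prediction, so it is aligned to within about 1 mm. I'll do a guarded descent.

```bash
cat > h.py <<'E'
from g import *
from rig import manip as m
def P(k): print(k,round(m.get_time(),2),m.get_position().round(4),m.get_contact_force().round(2),m.get_torque().round(3),round(m.get_width(),4),flush=True)
def fz(): return np.mean([m.get_contact_force()[2] for _ in range(3)])+2.75
def descend(x,y,yaw,z0,z1,lim=9,step=.0015,rate=.03):
    z=z0
    while z>z1:
        z=max(z-step,z1); m.servo_line([x,y,z],down(yaw),rate=rate)
        f=fz()
        if f>lim: break
    return z,f
E
python3 - <<'E'
from h import *
z,f=descend(.5008,-.398,-.44+np.pi/2,.197,.1715); print(z,f);P("end")
E
```

```text
0.1835 14.222964286890265
end 13.68 [ 0.5013 -0.3985  0.1855] [-2.47  0.58 11.47] [ 0.567  0.64  -0.012] 0.0208
```

```bash
python3 - <<'E'
from h import *
x0,y0,Y=.5008,-.398,-.44+np.pi/2
a0=np.arctan2(.81,-.58)
c=[(0,0,.12),(0,0,-.12)]+[(r*np.cos(a0+k),r*np.sin(a0+k),0) for r in(.0012,.0022) for k in(0,.785,-.785,1.57,-1.57,2.36,-2.36,3.14)]
for dx,dy,dw in c:
    m.servo_line([x0+dx,y0+dy,.1843],down(Y+dw),rate=.02 if dx else .02)
    p=m.get_position();f=fz();print(np.round([dx*1e3,dy*1e3,dw],2),p.round(4),round(f,1),m.get_torque().round(2),round(m.get_time(),1))
    if f<4 or p[2]<.1848: print("drop");break
    if m.get_time()>22: break
E
```

```text
[0.   0.   0.12] [ 0.5016 -0.3987  0.1858] 10.7 [0.14 0.15 0.04] 13.9
[ 0.    0.   -0.12] [ 0.5012 -0.3982  0.1856] 10.7 [ 0.5   0.45 -0.01] 14.3
[-0.7   0.98  0.  ] [ 0.5012 -0.398   0.1858] 8.5 [-0.1  -0.09 -0.01] 14.6
[-1.18  0.2   0.  ] [ 0.5008 -0.3985  0.1858] 8.8 [ 0.16 -0.39  0.03] 14.8
[0.2  1.18 0.  ] [ 0.5017 -0.3978  0.1857] 9.7 [-0.2   0.32  0.05] 15.1
[-0.98 -0.7   0.  ] [ 0.5009 -0.3991  0.1857] 10.8 [ 0.57 -0.15 -0.  ] 15.4
[0.98 0.7  0.  ] [ 0.5021 -0.398   0.1857] 11.0 [-0.07  0.61  0.  ] 15.6
[-0.19 -1.18  0.  ] [ 0.5013 -0.3993  0.1857] 10.9 [0.75 0.06 0.01] 15.9
[ 1.18 -0.2   0.  ] [ 0.5022 -0.3985  0.1856] 12.0 [ 0.32  0.67 -0.02] 16.1
[ 0.7  -0.98  0.  ] [ 0.5018 -0.3991  0.1856] 11.1 [0.63 0.5  0.03] 16.4
[-1.28  1.79  0.  ] [ 0.5008 -0.3974  0.1858] 9.4 [-0.6  -0.44  0.05] 16.7
[-2.17  0.36  0.  ] [ 0.5003 -0.3985  0.1858] 9.7 [ 0.05 -0.77 -0.03] 16.9
[0.36 2.17 0.  ] [ 0.5009 -0.3956  0.1838] 1.9 [-0.13 -0.23 -0.02] 17.3
drop
```

It dropped in. Continuing down.

```bash
python3 - <<'E'
from h import *
x,y,Y=.5010,-.3959,-.44+np.pi/2
z,f=descend(x,y,Y,.1838,.1716,lim=11,step=.002,rate=.03); print(z,f);P("end");m.hold(.2);P("")
E
```

```text
0.1716 8.876160007596798
end 19.01 [ 0.5014 -0.3961  0.1726] [4.01 3.1  6.13] [ 0.55  -0.864  0.019] 0.0207
 19.21 [ 0.5014 -0.3961  0.1726] [2.79 2.43 6.44] [ 0.562 -0.811  0.033] 0.0209
```

The socket is fully home (z = 0.1726 against 0.1725 expected, about 9 N down). Now I'll turn clockwise in small steps while watching Mz.

```bash
cat >> h.py <<'E'
def yaw(): return (Ro.from_rotvec(m.get_ee_rot())*Ro.from_euler('x',np.pi)).as_euler('xyz')[2]
def mz(n=4):
    v=[]
    for _ in range(n): m.hold(.03); v.append(m.get_torque()[2])
    return np.mean(v)
E
python3 - <<'E'
from h import *
x,y,Y=.5012,-.3957,-.44+np.pi/2
w=Y;st=.04
while w>Y-.6:
    w-=st; m.servo_line([x,y,.1716],down(w),rate=.05); t=mz()
    print(round(w-Y,3),round(yaw()-Y,4),round(t,3),m.get_contact_force().round(1),round(m.get_time(),1))
    if t>.06: st=.02
    if t>.22 or m.get_time()>32: break
print(w)
E
```

```text
-0.04 -0.0399 0.057 [3.3 3.5 5.4] 19.6
-0.08 -0.0801 0.043 [4.8 2.2 5.9] 20.0
-0.12 -0.1201 0.058 [3.5 2.8 6.5] 20.4
-0.16 -0.1599 0.107 [4.6 2.9 5.1] 20.7
-0.18 -0.1797 0.218 [4.1 3.4 4.7] 21.1
-0.2 -0.1993 0.4 [4.8 3.4 6.4] 21.5
0.9307963267948964
```

```bash
python3 - <<'E'
from h import *
x,y,Y=.5012,-.3957,-.44+np.pi/2
print(mz(8))
w=Y-.2
for _ in range(2):
    w-=.01; m.servo_line([x,y,.1716],down(w),rate=.05); v=[]
    for _ in range(10): m.hold(.03); v.append(m.get_torque()[2])
    print(round(w-Y,3),round(yaw()-Y,4),round(np.mean(v),3),round(np.std(v),3),m.get_contact_force().round(1),round(m.get_time(),1))
E
```

```text
0.3588539103504704
-0.21 -0.2093 0.379 0.025 [4.7 3.1 6.4] 22.4
-0.22 -0.2193 0.387 0.029 [4.8 3.  5.8] 22.9
```

The knee is at about -0.195 rad (0.36 N m) and the slope has dropped. I'll wind on a little, to about 0.055 rad of click, and hold.

```bash
python3 - <<'E'
from h import *
x,y,Y=.5012,-.3957,-.44+np.pi/2
def meas(w):
    v=[]
    for _ in range(16): m.hold(.03); v.append(m.get_torque()[2])
    print(round(w-Y,3),round(yaw()-Y,4),round(np.mean(v),3),m.get_contact_force().round(1),m.get_position().round(4),round(m.get_time(),1))
for d in(.23,.24,.25,.258):
    m.servo_line([x,y,.1716],down(Y-d),rate=.05); meas(Y-d)
m.hold(.6);meas(Y-.258)
E
```

```text
-0.23 -0.2293 0.38 [5.2 2.4 6.2] [ 0.502  -0.3957  0.1726] 23.7
-0.24 -0.2393 0.391 [5.3 3.5 5.5] [ 0.502  -0.3957  0.1726] 24.5
-0.25 -0.2493 0.391 [5.7 3.5 5.4] [ 0.502  -0.3957  0.1726] 25.3
-0.258 -0.2573 0.396 [4.6 2.7 5.7] [ 0.502  -0.3956  0.1726] 26.1
-0.258 -0.2573 0.411 [5.7 4.4 6.6] [ 0.502  -0.3957  0.1726] 27.2
```

The plateau is clear (0.38 to 0.40 N m over 0.06 rad) and it has been held for over 1 s. I'll ease back, lift and return to the stand.

```bash
python3 - <<'E'
from h import *
x,y,Y=.5012,-.3957,-.44+np.pi/2
for d in(.2,.1,0.0):
    m.servo_line([x,y,.1720],down(Y-d),rate=.05)
P("eased")
m.servo_line([x,y,.192],rate=.05);P("up")
m.servo_line([x,y,.225],rate=.1)
Y2=-.8874+np.pi
m.servo_line([.4041,-.2138,.225],down(Y2),rate=.12)
m.servo_line([.4041,-.2138,.180],rate=.08);m.hold(.2);P("over")
z,f=descend(.4041,-.2138,Y2,.180,.1390,lim=9,step=.003,rate=.05);print(z,f);P("")
E
```

```text
eased 27.96 [ 0.5014 -0.3959  0.1726] [4.13 1.75 5.25] [ 0.466 -0.864  0.067] 0.0208
up 28.51 [ 0.5002 -0.3954  0.1913] [-0.56 -0.23 -3.13] [ 0.009 -0.013 -0.003] 0.0206
over 31.77 [ 0.4044 -0.214   0.1805] [ 0.49 -0.12 -2.76] [-0.005  0.032  0.033] 0.0207
0.139 8.956039646608271
 35.27 [ 0.4045 -0.214   0.1396] [-1.17  0.99  6.21] [0.165 0.335 0.019] 0.0209
```

The key is fully down in the stand (z = 0.1396, matching the grasp). Releasing it and backing off.

```bash
python3 - <<'E'
from h import *
import cv2
m.servo_line([.4041,-.2138,.1394],rate=.02)
m.command_gripper(.06);P("open")
m.servo_line([.4041,-.2138,.26],rate=.1);P("up")
m.set_joints([-.52,-.53,2.09,0,1.58,-1.2]);m.hold(.5);P("away")
t=m.camera("top");s=m.camera("side")
a=t["image"][130:360,150:400];b=s["image"][130:360,130:380]
cv2.imwrite("pics/end.png",cv2.resize(np.hstack([a,b]),(800,368))[:,:,::-1])
for n,c in(("top",t),("side",s)):
    o=dict(np.load(n+"0.npz"))["image"]; d=np.abs(c["image"].astype(int)-o).max(2)>60; d[:,:140]=0
    k=cv2.morphologyEx(d.astype(np.uint8),cv2.MORPH_OPEN,np.ones((2,2)));r=cv2.connectedComponentsWithStats(k)[2];print(n,[q.tolist() for q in r[1:] if q[4]>15])
E
```

```text
open 35.98 [ 0.4041 -0.2138  0.1393] [-0.01  0.34  0.09] [-0.029 -0.045 -0.012] 0.0597
up 37.34 [ 0.4038 -0.2136  0.2594] [ 0.69 -0.55 -0.62] [ 0.012 -0.032 -0.014] 0.0603
away 39.05 [ 0.1809 -0.0898  0.4469] [ 0.47  0.36 -1.25] [0.024 0.008 0.007] 0.06
top []
side [[141, 148, 5, 4, 16]]
```

View pics/end.png

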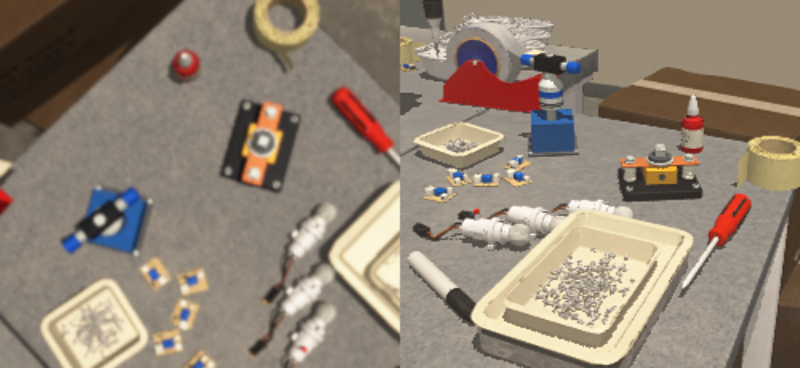

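The key stands upright in its stand, and the before/after image comparison shows nothing else moved. Handing in.

```bash
python3 -c "
from rig import manip as m
print(m.sign_off())"
```

```text
the job is handed in; nothing more can be done
None
```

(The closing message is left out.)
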